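Fit the clean filter cassette into the fume extractor

TASK

Fit the clean, white filter cassette into the open recess of the grey fume extractor: with the cassette tilted, hook one of its short edges under the orange retaining lip, then rotate the other end down until the cassette lies flat on its seat, and let go. Leave the used, brown cassette where it lies.

Things in the scene. Friction and masses are not known exactly. Their poses are not given: they have to be found in the camera images.
- clean_cassette: The cassette to fit: white pleated element, blue frame 132 (x) x 100 (y) x 6 mm, flat underneath, same either way round (either short edge may be hooked). On its middle stands a blue pull grip, a rib 60 mm long (x), 14 mm thick (y), top 36 mm above the underside: pinch it across y, 10 to 36 mm above the underside. About 0.15 kg. Origin: centre of the underside; x along the rib, z up. Starts flat on the bench.
- used_cassette: The used cassette, to be left alone: dark brown pleated element, otherwise just like the clean one. Origin: centre of its underside; x along its rib, z up.
- extractor: Fume extractor lying on its back, fixed: a low grey box with a recess open to the top. Origin: under the recess's centre, on the bench top; z up, x towards the lip end (away from the robot at yaw 0). Recess 145 mm along x (-72.5 to 72.5), 116 mm along y; flat seat at z = 20 mm. Walls at both sides and the -x end: 10 mm thick, tops at z = 34 mm.
- lip (a point): Middle of the orange lip's free lower edge: x = 50.5, z = 38 mm from the extractor's origin. The lip, 5 mm thick, roofs the recess's full width from here to the end wall at x = 72.5, 18 mm above the seat. From -x wall to lip is 123 mm, so the cassette goes in tilted some 15 to 20 degrees, lip-side edge low, slides nearly to the end wall, then is rotated down.
- seat (a point): Centre of the recess at the height of the seat, 20 mm above the extractor's origin; axes as the extractor's. A seated cassette has its origin here, give or take the play (6.5 mm along x, 8 mm along y).
- clean_cassette_edge_a (a point): Middle of the clean cassette's short edge at its own +x end: 66 mm from its origin along x, 3 mm above its underside (half the frame's thickness).
- clean_cassette_edge_b (a point): The same at its -x end.

How it is judged:
By the outcome, as a careful person would: the job done as asked, in the order asked, and still so for the second after the job is handed in, with the robot touching nothing.
It also fails if it takes over 42 s, if anything falls off the work surface, if the arm or the gripper's body presses on something with over 40 N, if the wrist force passes 120 N, or if a joint passes its speed limit or range.

ROBOT

A 7-joint arm with a two-finger parallel gripper is mounted at the origin on a cart in front of the work surface, level with it; the furniture and walls round the work are solid. World frame = base frame: x ahead of the robot, y to its left, z up, the work surface at z = 0. Lengths are in m, angles in rad, forces in N, time in s.
With the tool pointing down it reaches from about 0.4 to 0.85 m from the base axis. Payload 4.5 kg.
Tool frame: the origin (TCP) lies midway between the tips of the shut fingers; the grasp point (between the pads) lies 19 mm behind it; z points along the fingers, y is the line along which they close (so a half turn about z gives the same grasp; the last joint's range is limited). The gripper opens to 88 mm and grips with 3 to 60 N. Pads are 18 mm wide; open, the fingers measure 123 mm over their backs; the gripper's body (75 mm by 187 mm) begins 45 mm behind the grasp point.
Start: joints at [-1.148, 0.689, -0.195, 1.565, 0.157, 0.902, -0.215], TCP at [0.237, 0.578, 0.239] pointing down, gripper open.
Joint ranges: [-3.01, 3.01], [-0.46, 2.08], [-1.47, 1.51], [0.13, 2.56], [-1, 4.14], [0.04, 2.09], [-2.66, 2.66]. Speed limits (rad/s): [2.57, 2.57, 3.14, 3.14, 3.14, 3.14, 3.14].

INTERFACE

Orientations are given as a unit quaternion [x, y, z, w].
In Python, from plant import get_state, viewer, workorder gives the robot as it stands. The module is installed in compiled form; this text tells all that it offers.
- The arm moves only by the tool step_arm, never from a script. Its argument "motion" is a list of rows, each an object of numbers: "wx", "wy", "wz": the turn, a rotation vector about the tool's x, y, z each as a share of 180 degrees, from -1 to 1; "dx", "dy", "dz": the shift along the tool's x, y, z each as a share of 8 cm, from -1 to 1; "claw": the finger opening in mm, from 0 to 88.1. A call has 1 to 8 rows; each row is the pose to reach, as a shift and turn from the pose commanded when the call began, along the tool's axes at that moment, turning the shorter way round; what a row does not reach only later rows make up. A row lasts 1/10 s, in which the tool goes at most 50 mm and 8.59 degrees, less where a joint would pass 70% of its speed; a pose out of reach is approached as far as the arm can. A call with a number of a shift or a turn outside -1 to 1 is refused whole. A call with a gripper value outside its range is refused whole. The fingers move at their own pace and stop on an object; "force" is the grip in N (left out, the last holds). Time passes only in rows, so rows that repeat a pose let the fingers close. It gives the time, the measured TCP pose, the force, the opening and the grip force at its end, in the units of the state.
- get_state(): the state, without advancing time (a new reading comes with each control period).
- viewer.snapshot(name): name is "scene" or "top" or "wrist"; returns (picture, depth): 480x640x3 uint8, red, green, blue; 480x640 float32, m along the optical axis (not along the pixel's ray), 0 where there is no reading.
- viewer.calibration(name): a dict with "vfov" (degrees; the focal length in pixels is half the picture's height over the tangent of half this angle, whatever the lens; pixels are square), "cx", "cy" (the principal point, pixels), "dist_coeffs" ([k1, k2, p1, p2, k3] as OpenCV has them; the pictures are not rectified), "extrinsics" (4x4, takes a point from camera to world coordinates). Camera axes: x right, y down, z forward; pixel columns grow to the right and rows downward; lengths in m; the calibration is good to about 2 mm. A picture is of the moment at which its call begins: read the wrist's pose just before it. calibration takes no time and is no camera call; for the wrist camera it gives the pose at the moment of the call.
- workorder.finish_job(): hands the job in; it is judged then, once.
The state is a dict: "clock": time; "q": joint angles; "qd": joint speeds; "joint_torque": joint torques, N m; "tool_pos": TCP position; "eef_rot": TCP orientation; "contact_force": force on the tool from outside, world axes, zero at the start; "moment": the same for the moment, N m; "opening": opening from 0.0 (shut) to 1.0 (fully open); "finger_force": force on a finger pad.
Only numpy, scipy, OpenCV 4.12 (cv2) and the standard library are available. Lean on these libraries where they do the work, as an engineer would, in place of code of your own. Each camera call takes 0.05 s, during which the arm holds its last target. There are 200 camera calls.

## Working session

There is one attempt and no reset: what is moved stays moved. The work goes in short steps, Python scripts to look and compute and a tool call to move; the robot and the scene stay as the last step left them, time stands still between calls to the robot, and variables do not carry over. Pictures are saved under pics/ and viewed, at most 10 in all, crops included, and the job is handed in when it is done.

Besides the shell and the picture viewer there is one more tool, called after "Request:" by a JSON object that holds its "api" and its "payload". step_arm: Moves the arm, as the interface text tells. Shift numbers are shares of 8 cm and turn numbers shares of 180 degrees, none past 1 either way. Its arguments: {"type":"object","properties":{"motion":{"type":"array","items":{"type":"object","properties":{"wx":{"type":"number","minimum":-1,"maximum":1},"wy":{"type":"number","minimum":-1,"maximum":1},"wz":{"type":"number","minimum":-1,"maximum":1},"dx":{"type":"number","minimum":-1,"maximum":1},"dy":{"type":"number","minimum":-1,"maximum":1},"dz":{"type":"number","minimum":-1,"maximum":1},"claw":{"type":"number"}}}},"force":{"type":"number"}},"required":["motion"]}

```bash
mkdir -p pics
cat > h.py <<'E'
import numpy as np, cv2
from plant import get_state, viewer, workorder
from scipy.spatial.transform import Rotation as R
def snap(name,fn=None):
    c=viewer.calibration(name); p,d=viewer.snapshot(name)
    if fn: cv2.imwrite('pics/'+fn,p[...,::-1]); np.savez('pics/'+fn+'.npz',d=d,p=p,**{k:np.array(v) for k,v in c.items()})
    return p,d,c
def ray(c,uv):
    f=240/np.tan(np.radians(float(c['vfov']))/2); K=np.array([[f,0,float(c['cx'])],[0,f,float(c['cy'])],[0,0,1]])
    n=cv2.undistortPoints(np.array(uv,float).reshape(-1,1,2),K,np.array(c['dist_coeffs'],float)).reshape(-1,2)
    return n
def onplane(c,uv,z):
    n=ray(c,uv);E=np.array(c['extrinsics']);D=np.c_[n,np.ones(len(n))]@E[:3,:3].T;o=E[:3,3]
    return o+D*((z-o[2])/D[:,2])[:,None]
def cloud(c,d):
    v,u=np.mgrid[:480,:640]; n=ray(c,np.c_[u.ravel(),v.ravel()]);E=np.array(c['extrinsics'])
    P=np.c_[n,np.ones(len(n))]*d.reshape(-1,1)
    return (P@E[:3,:3].T+E[:3,3]).reshape(480,640,3)
E
python3 - <<'E'
from h import *
for n in('top','scene'):
    p,d,c=snap(n,n+'1.png');print(n,c)
s=get_state();print(s)
E
```

```text
top {'vfov': 48.25970188505742, 'cx': 320.9704233431356, 'cy': 233.81663847347255, 'dist_coeffs': array([-0.12024332,  0.        ,  0.        ,  0.        ,  0.        ]), 'extrinsics': array([[-0.0050839 , -0.98541022,  0.17012008,  0.27774433],
       [-0.99984988,  0.00782703,  0.01545793, -0.04906975],
       [-0.01656393, -0.17001596, -0.98530209,  1.10742122],
       [ 0.        ,  0.        ,  0.        ,  1.        ]])}
scene {'vfov': 49.09560723913804, 'cx': 323.773592150922, 'cy': 243.48953583283205, 'dist_coeffs': array([0.00066213, 0.        , 0.        , 0.        , 0.        ]), 'extrinsics': array([[ 0.82253531, -0.40999397,  0.39413273,  0.10271927],
       [-0.5687079 , -0.59619178,  0.56668041, -0.60655468],
       [ 0.00264314, -0.69026104, -0.7235556 ,  0.76478649],
       [ 0.        ,  0.        ,  0.        ,  1.        ]])}
{'clock': 0.1, 'q': array([-1.1481867 ,  0.68986583, -0.19451066,  1.56622766,  0.15726479,
        0.90251366, -0.21506401]), 'qd': array([ 0.00119036, -0.0018899 ,  0.00093297, -0.00300911,  0.00115438,
        0.00033681,  0.00084382]), 'joint_torque': array([-2.59540393e-03, -5.28499603e+01, -1.27176035e+00, -1.53838670e+01,
       -5.27223840e-02,  1.92528561e-03,  3.85692988e-05]), 'tool_pos': array([0.23675298, 0.57781161, 0.23801469]), 'eef_rot': array([ 1.93142467e-01,  9.81170385e-01, -8.07234196e-04, -1.06575586e-04]), 'contact_force': array([ 0.63043035,  0.45944334, -0.40608561]), 'moment': array([0.03399942, 0.03780618, 0.05312331]), 'finger_force': 0.0, 'opening': 1.001264623187052}
```

View pics/top1.png

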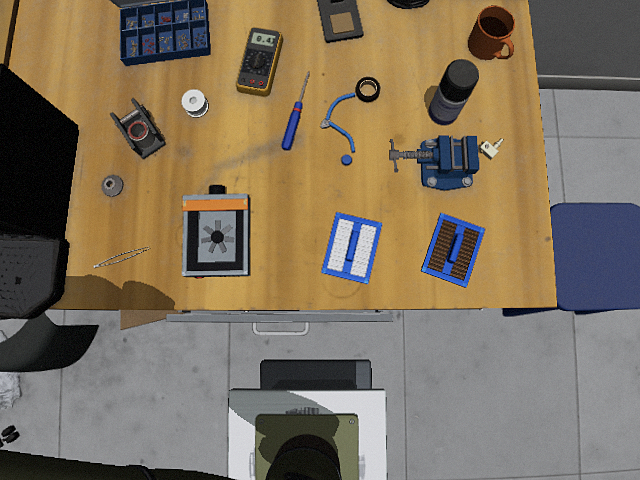

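The top view shows the extractor at about (216,236) with its orange lip at (216,202), on the far side. The clean cassette is at (352,247) and the used one at (454,250). I'll enlarge this area.

Run:
```python
import cv2
p=cv2.imread('pics/top1.png')[180:300,170:390]
cv2.imwrite('pics/c1.png',cv2.resize(p,None,fx=3.6,fy=3.6,interpolation=cv2.INTER_CUBIC))
from h import *
z=np.load('pics/top1.png.npz');P=cloud(z,z['d']);q=z['p'].astype(int)
m=(q[...,2]>120)&(q[...,2]-q[...,0]>60)
m2=np.zeros_like(m);m2[205:290,315:390]=m[205:290,315:390]
W=np.zeros_like(m);W[205:290,315:390]=q[205:290,315:390].min(-1)>150
hull=cv2.minAreaRect(np.argwhere(m2|W)[:,::-1].astype(np.float32));b=cv2.boxPoints(hull)
X=onplane(z,b,0.006);print('cass',b,X,X.mean(0))
for i in range(4):print(np.linalg.norm(X[i]-X[i-1]),np.degrees(np.arctan2(*(X[i]-X[i-1])[[1,0]])))
rib=m2&(P[...,2]>.027);print('rib',P[rib].mean(0),rib.sum())
o=np.zeros_like(m);o[190:215,175:255]=((q[...,0]>180)&(q[...,0]-q[...,2]>110)&(P[...,2]>.03))[190:215,175:255]
b=cv2.boxPoints(cv2.minAreaRect(np.argwhere(o)[:,::-1].astype(np.float32)));print('lip',b,P[o].mean(0));print(onplane(z,b,.043))
```

```text
cass [[320.74048 272.0753 ]
 [335.3697  211.46857]
 [382.06293 222.73938]
 [367.43372 283.3461 ]] [[ 0.38785208 -0.03090872  0.006     ]
 [ 0.51532415 -0.06229151  0.006     ]
 [ 0.4904273  -0.15980597  0.006     ]
 [ 0.36388797 -0.12674009  0.006     ]] [ 0.43937288 -0.09493657  0.006     ]
0.09878223286435761 75.96022878251593
0.1312783536439969 -13.830792370615764
0.10064254750221639 -104.3224635625913
0.13078820447603567 165.35554795026297
rib [ 0.43382709 -0.09362494  0.07305879] 174
lip [[182.76431 200.10086]
 [246.9898  198.57169]
 [247.2255  208.47083]
 [183.      210.     ]] [0.52288089 0.18285686 0.05032248]
[[0.53446154 0.25276915 0.043     ]
 [0.5360541  0.11894463 0.043     ]
 [0.5152666  0.11803631 0.043     ]
 [0.51352402 0.25137897 0.043     ]]
```

View pics/c1.png

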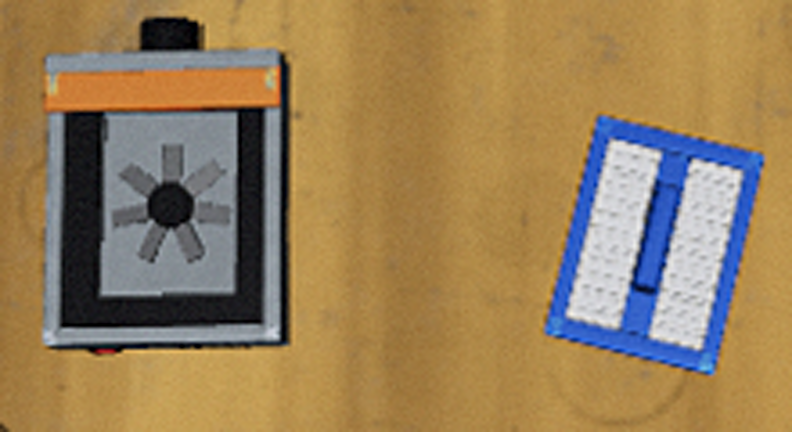

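The crop (3.6x, offset 170,180) shows the extractor's outer near corners at (45,343) and (279,345). The lip's near edge runs from (46,107) to (279,106). The cassette lies at yaw of about -14°, centred near (0.439, -0.095). I'll start moving.

Request:
{"api": "step_arm", "payload": {"motion": [{"dx":-1,"dy":-1,"claw":50},{"dx":-1,"dy":-1,"claw":50},{"dx":-1,"dy":-1,"claw":50},{"dx":-1,"dy":-1,"claw":50}]}}

```text
$.motion[0]: bad value
```

Run:
```python
from h import *
z=np.load('pics/top1.png.npz')
c=lambda a:np.array(a)/3.6+[170-.36,180-.36]
print('near outer',onplane(z,c([[45,343],[279,345]]),.034));print('recess near',onplane(z,c([[62,326],[264,328]]),.034))
print('lip',onplane(z,c([[46,107],[279,106]]),.043))
```

```text
near outer [[0.38050872 0.25054307 0.034     ]
 [0.37899599 0.11714308 0.034     ]]
recess near [[0.39012902 0.24106891 0.034     ]
 [0.38859831 0.12577564 0.034     ]]
lip [[0.5148823  0.25265992 0.043     ]
 [0.51398511 0.11818655 0.043     ]]
```

Request:
{"api": "step_arm", "payload": {"motion": [{"dx":-1,"dy":-1,"dz":0,"wx":0,"wy":0,"wz":0,"claw":50},{"dx":-1,"dy":-1,"dz":0,"wx":0,"wy":0,"wz":0,"claw":50},{"dx":-1,"dy":-1,"dz":0,"wx":0,"wy":0,"wz":0,"claw":50},{"dx":-1,"dy":-1,"dz":0,"wx":0,"wy":0,"wz":0,"claw":50}]}}

```text
clock: 0.5
tool_pos: [0.2823, 0.4714, 0.2386]
eef_rot: [0.195, 0.981, -0.001, 0.0]
contact_force: [-0.5, 0.8, 0.2]
opening: 0.662
finger_force: 0.0
```

Request:
{"api": "step_arm", "payload": {"motion": [{"dx":-1,"dy":-0.8,"dz":0,"wx":0,"wy":0,"wz":0,"claw":50},{"dx":-1,"dy":-0.8,"dz":0,"wx":0,"wy":0,"wz":0,"claw":50},{"dx":-1,"dy":-0.8,"dz":0,"wx":0,"wy":0,"wz":0,"claw":50}]}}

```text
clock: 0.8
tool_pos: [0.3337, 0.3795, 0.2383]
eef_rot: [0.197, 0.98, -0.002, 0.001]
contact_force: [0.0, 0.5, -1.3]
opening: 0.565
finger_force: 0.0
```

Request:
{"api": "step_arm", "payload": {"motion": [{"dx":-1,"dy":-1,"dz":0,"wx":0,"wy":0,"wz":0,"claw":50},{"dx":-1,"dy":-1,"dz":0,"wx":0,"wy":0,"wz":0,"claw":50},{"dx":-1,"dy":-1,"dz":0,"wx":0,"wy":0,"wz":0,"claw":50}]}}

```text
clock: 1.1
tool_pos: [0.3757, 0.2767, 0.2385]
eef_rot: [0.196, 0.981, -0.001, 0.0]
contact_force: [0.5, -0.2, 0.5]
opening: 0.569
finger_force: 0.0
```

Request:
{"api": "step_arm", "payload": {"motion": [{"dx":-1,"dy":-1,"dz":0,"wx":0,"wy":0,"wz":0,"claw":50},{"dx":-1,"dy":-1,"dz":0,"wx":0,"wy":0,"wz":0,"claw":50},{"dx":-1,"dy":-1,"dz":0,"wx":0,"wy":0,"wz":0,"claw":50}]}}

```text
clock: 1.4
tool_pos: [0.4198, 0.1727, 0.2386]
eef_rot: [0.196, 0.981, -0.001, 0.0]
contact_force: [-0.0, 0.6, -0.4]
opening: 0.562
finger_force: 0.0
```

Request:
{"api": "step_arm", "payload": {"motion": [{"dx":-0.7,"dy":-1,"dz":0,"wx":0,"wy":0,"wz":0,"claw":50},{"dx":-0.7,"dy":-1,"dz":0,"wx":0,"wy":0,"wz":0,"claw":50},{"dx":-0.7,"dy":-1,"dz":0,"wx":0,"wy":0,"wz":0,"claw":50}]}}

```text
clock: 1.7
tool_pos: [0.4411, 0.0754, 0.2385]
eef_rot: [0.198, 0.98, -0.001, 0.0]
contact_force: [-0.4, 0.2, -0.2]
opening: 0.566
finger_force: 0.0
```

Request:
{"api": "step_arm", "payload": {"motion": [{"dx":-0.5,"dy":-1,"dz":0,"wx":0,"wy":0,"wz":0,"claw":50},{"dx":-0.5,"dy":-1,"dz":0,"wx":0,"wy":0,"wz":0,"claw":50},{"dx":-0.5,"dy":-1,"dz":0,"wx":0,"wy":0,"wz":0,"claw":50}]}}

```text
clock: 2.0
tool_pos: [0.4471, -0.012, 0.2385]
eef_rot: [0.197, 0.98, -0.001, 0.0]
contact_force: [-0.2, 0.4, 0.1]
opening: 0.564
finger_force: 0.0
```

Request:
{"api": "step_arm", "payload": {"motion": [{"dx":-0.31,"dy":-1,"dz":0.5,"wx":0,"wy":0,"wz":-0.048,"claw":50},{"dx":-0.31,"dy":-1,"dz":1,"wx":0,"wy":0,"wz":-0.048,"claw":50},{"dx":-0.31,"dy":-1,"dz":1,"wx":0,"wy":0,"wz":-0.048,"claw":50},{"dx":-0.31,"dy":-1,"dz":1,"wx":0,"wy":0,"wz":-0.048,"claw":50}]}}

```text
clock: 2.4
tool_pos: [0.4384, -0.0911, 0.1568]
eef_rot: [0.119, 0.993, 0.0, -0.002]
contact_force: [-0.1, 0.1, 0.7]
opening: 0.567
finger_force: 0.0
```

Run:
```python
from h import *
s=get_state();print(s['tool_pos'],R.from_quat(s['eef_rot']).as_matrix());p,d,c=snap('wrist','w1.png');print(c['extrinsics'],c['vfov'])
```

```text
[ 0.43842441 -0.09107615  0.15676607] [[-9.71741576e-01  2.36020957e-01 -3.52387136e-03]
 [ 2.36017483e-01  9.71747833e-01  1.37715493e-03]
 [ 3.74935178e-03  5.06543456e-04 -9.99992843e-01]]
[[ 2.36971104e-01  9.38831307e-01  2.49880919e-01  3.72746213e-01]
 [ 9.71516211e-01 -2.29256141e-01 -5.99822781e-02 -7.52352673e-02]
 [ 9.73494652e-04  2.56977430e-01 -9.66416914e-01  3.02324067e-01]
 [ 0.00000000e+00  0.00000000e+00  0.00000000e+00  1.00000000e+00]] 61.430958411831014
```

View pics/w1.png

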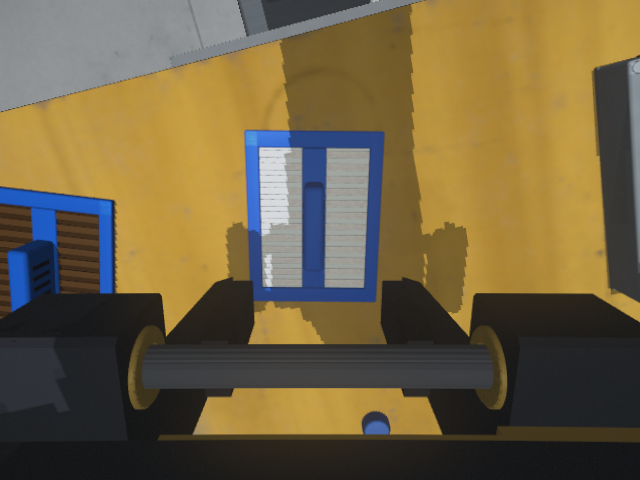

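The wrist view shows the clean cassette with frame corners at about (246,131), (383,132), (376,301) and (253,300). The rib top runs from (314,185) to (314,270).

Run:
```python
from h import *
z=np.load('pics/w1.png.npz')
X=onplane(z,[[246,131],[383,132],[376,301],[253,300]],.006);print(X,X.mean(0))
a=(X[3]+X[2]-X[0]-X[1])/2;print(np.linalg.norm(a),np.degrees(np.arctan2(a[1],a[0])))
print('rib',onplane(z,[[314,183],[313,272]],.036))
P=cloud(z,z['d']);m=(P[...,2]>.03)&(P[...,2]<.042);m[:,:290]=0;m[:,340:]=0;m[:160]=0;m[290:]=0;print('ribd',m.sum(),P[m].mean(0),P[m].min(0),P[m].max(0))
```

```text
[[ 0.36376862 -0.12466285  0.006     ]
 [ 0.38746714 -0.03037695  0.006     ]
 [ 0.51365228 -0.06122915  0.006     ]
 [ 0.48966777 -0.15574394  0.006     ]] [ 0.43863895 -0.09300322  0.006     ]
0.12979043281587008 -13.803310768669977
rib [[ 0.40711876 -0.08546515  0.036     ]
 [ 0.46745343 -0.10102907  0.036     ]]
ribd 1728 [ 0.43703706 -0.09360585  0.03479786] [ 0.40868856 -0.10707588  0.03012884] [ 0.46783631 -0.08072327  0.03758421]
```

Request:
{"api": "step_arm", "payload": {"motion": [{"dx":0,"dy":-0.025,"dz":0.5,"wx":0,"wy":0,"wz":0,"claw":50},{"dx":0,"dy":-0.025,"dz":1,"wx":0,"wy":0,"wz":0,"claw":50},{"dx":0,"dy":-0.025,"dz":1,"wx":0,"wy":0,"wz":0,"claw":50}]}}

```text
clock: 2.75
tool_pos: [0.4378, -0.0908, 0.0761]
eef_rot: [0.116, 0.993, 0.001, -0.003]
contact_force: [-0.0, -1.0, 0.0]
opening: 0.567
finger_force: 0.0
```

Request:
{"api": "step_arm", "payload": {"motion": [{"dx":0,"dy":0,"dz":0.3,"wx":0,"wy":0,"wz":0,"claw":50},{"dx":0,"dy":0,"dz":0.55,"wx":0,"wy":0,"wz":0,"claw":50},{"dx":0,"dy":0,"dz":0.7,"wx":0,"wy":0,"wz":0,"claw":50},{"dx":0,"dy":0,"dz":0.79,"wx":0,"wy":0,"wz":0,"claw":50},{"dx":0,"dy":0,"dz":0.79,"wx":0,"wy":0,"wz":0,"claw":50},{"dx":0,"dy":0,"dz":0.79,"wx":0,"wy":0,"wz":0,"claw":50}]}}

```text
clock: 3.35
tool_pos: [0.4425, -0.0937, 0.0204]
eef_rot: [0.118, 0.993, -0.001, 0.002]
contact_force: [-0.2, -0.3, 0.1]
opening: 0.568
finger_force: 0.0
```

Request:
{"api": "step_arm", "payload": {"motion": [{"dx":0,"dy":0,"dz":0,"wx":0,"wy":0,"wz":0,"claw":0},{"dx":0,"dy":0,"dz":0,"wx":0,"wy":0,"wz":0,"claw":0},{"dx":0,"dy":0,"dz":0,"wx":0,"wy":0,"wz":0,"claw":0},{"dx":0,"dy":0,"dz":0,"wx":0,"wy":0,"wz":0,"claw":0},{"dx":0,"dy":0,"dz":0,"wx":0,"wy":0,"wz":0,"claw":0},{"dx":0,"dy":0,"dz":0,"wx":0,"wy":0,"wz":0,"claw":0},{"dx":0,"dy":0,"dz":0,"wx":0,"wy":0,"wz":0,"claw":0}], "force": 50}}

```text
clock: 4.05
tool_pos: [0.4392, -0.0946, 0.0184]
eef_rot: [0.119, 0.993, -0.0, -0.002]
contact_force: [0.5, 0.9, 5.3]
opening: 0.153
finger_force: 50.0
```

Run:
```python
from h import *
for i in range(2):
    s=get_state();print(s['clock'],s['tool_pos'],s['eef_rot'],s['contact_force'],s['moment']);viewer.snapshot('top')
```

```text
4.05 [ 0.43916765 -0.09461036  0.01842065] [ 1.18894071e-01  9.92905457e-01 -4.19930220e-04 -1.66634715e-03] [0.51911348 0.94316854 5.34512492] [ 0.10398367 -0.05106971 -0.14317761]
4.1 [ 0.43915233 -0.09463763  0.0184137 ] [ 1.18912701e-01  9.92903209e-01 -4.20070258e-04 -1.67669527e-03] [0.66519257 0.36524869 5.61761867] [ 0.08441211 -0.0245313  -0.19841998]
```

Request:
{"api": "step_arm", "payload": {"motion": [{"dx":0,"dy":0,"dz":-0.3,"wx":0,"wy":0,"wz":0,"claw":0},{"dx":0,"dy":0,"dz":-0.7,"wx":0,"wy":0,"wz":0,"claw":0},{"dx":0,"dy":0,"dz":-1,"wx":0,"wy":0,"wz":0,"claw":0},{"dx":0,"dy":0,"dz":-1,"wx":0,"wy":0,"wz":0,"claw":0},{"dx":0,"dy":0,"dz":-1,"wx":0,"wy":0,"wz":0,"claw":0}]}}

```text
clock: 4.65
tool_pos: [0.439, -0.0951, 0.0979]
eef_rot: [0.119, 0.993, -0.001, -0.002]
contact_force: [-0.0, -0.6, -1.4]
opening: 0.157
finger_force: 50.0
```

Run:
```python
from h import *
for i in range(3):
    s=get_state();print(s['clock'],s['tool_pos'],s['eef_rot'],s['contact_force'],s['opening']);viewer.snapshot('top')
```

```text
4.65 [ 0.43902746 -0.09507901  0.09790291] [ 1.19076599e-01  9.92882857e-01 -5.56758516e-04 -2.02157811e-03] [-0.0180602  -0.59046895 -1.40325003] 0.15692557612281452
4.7 [ 0.43864032 -0.09495206  0.09739815] [ 1.18819110e-01  9.92912073e-01 -7.07485191e-04 -2.67096206e-03] [-0.31317769  0.03603438 -1.2226965 ] 0.15027819328704753
4.75 [ 0.4384694  -0.0948329   0.09712102] [ 1.18628076e-01  9.92933785e-01 -7.85513431e-04 -3.04318144e-03] [-0.63525996 -0.19788372 -2.05264292] 0.15479633526191888
```

Request:
{"api": "step_arm", "payload": {"motion": [{"dx":0,"dy":0,"dz":-0.4,"wx":0,"wy":0,"wz":-0.04,"claw":0},{"dx":0,"dy":0,"dz":-0.9,"wx":0,"wy":0,"wz":-0.076,"claw":0},{"dx":0,"dy":0,"dz":-0.9,"wx":0,"wy":0,"wz":-0.076,"claw":0},{"dx":0,"dy":0,"dz":-0.9,"wx":0,"wy":0,"wz":-0.076,"claw":0}]}}

```text
clock: 5.2
tool_pos: [0.4394, -0.0948, 0.1696]
eef_rot: [0.0, 1.0, -0.0, -0.002]
contact_force: [-0.1, 0.2, -1.7]
opening: 0.153
finger_force: 50.0
```

Request:
{"api": "step_arm", "payload": {"motion": [{"dx":0,"dy":0.4,"dz":0,"wx":0,"wy":0,"wz":0,"claw":0},{"dx":0,"dy":0.8,"dz":0,"wx":0,"wy":0,"wz":0,"claw":0},{"dx":0,"dy":1,"dz":0,"wx":0,"wy":0,"wz":0,"claw":0}]}}

```text
clock: 5.5
tool_pos: [0.4386, -0.012, 0.1686]
eef_rot: [-0.001, 1.0, 0.0, -0.003]
contact_force: [0.2, -0.4, -0.7]
opening: 0.153
finger_force: 50.0
```

Request:
{"api": "step_arm", "payload": {"motion": [{"dx":0,"dy":0.4,"dz":0,"wx":0,"wy":0,"wz":0,"claw":0},{"dx":0,"dy":0.8,"dz":0,"wx":0,"wy":0,"wz":0,"claw":0},{"dx":0,"dy":1,"dz":0,"wx":0,"wy":0,"wz":0,"claw":0}]}}

```text
clock: 5.8
tool_pos: [0.4384, 0.0683, 0.1685]
eef_rot: [-0.002, 1.0, 0.0, -0.003]
contact_force: [-0.3, 0.1, -1.9]
opening: 0.157
finger_force: 50.0
```

Request:
{"api": "step_arm", "payload": {"motion": [{"dx":0,"dy":0.4,"dz":0,"wx":0,"wy":0,"wz":0,"claw":0},{"dx":0,"dy":0.8,"dz":0,"wx":0,"wy":0,"wz":0,"claw":0},{"dx":0,"dy":1,"dz":0,"wx":0,"wy":0,"wz":0,"claw":0},{"dx":0,"dy":1,"dz":0,"wx":0,"wy":0,"wz":0,"claw":0},{"dx":0,"dy":1,"dz":0,"wx":0,"wy":0,"wz":0,"claw":0}]}}

```text
clock: 6.3
tool_pos: [0.4384, 0.1441, 0.1686]
eef_rot: [-0.0, 1.0, -0.002, -0.003]
contact_force: [-0.7, -0.6, -1.5]
opening: 0.155
finger_force: 50.0
```

Run:
```python
from h import *
s=get_state();print(s['tool_pos'],R.from_quat(s['eef_rot']).as_matrix())
p,d,c=snap('wrist','w2.png')
```

```text
[0.43835037 0.14412606 0.16857106] [[-9.99975539e-01 -8.97280686e-04 -6.93657929e-03]
 [-8.74272111e-04  9.99994109e-01 -3.31931259e-03]
 [ 6.93951678e-03 -3.31316694e-03 -9.99970433e-01]]
```

View pics/w2.png

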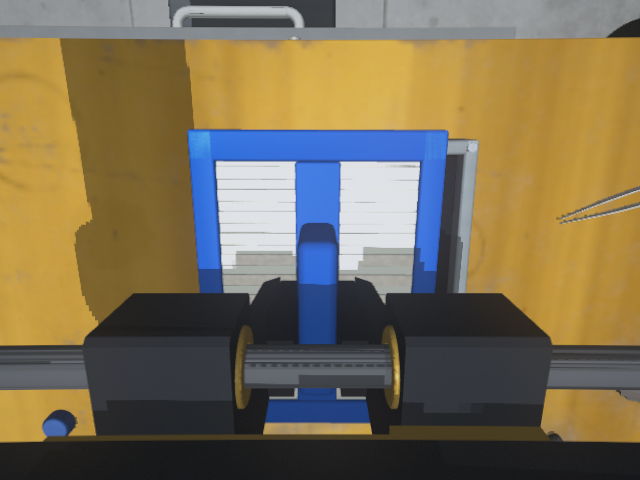

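The wrist view shows the held cassette with its near edge running from (190,131) to (447,131). The extractor's near left corner is visible at about (478,142). I'll get the held pose from the depth.

Run:
```python
from h import *
z=np.load('pics/w2.png.npz');P=cloud(z,z['d'])
s=get_state();p0=s['tool_pos'];M=R.from_quat(s['eef_rot']).as_matrix()
q=z['p'].astype(int);m=(q[...,2]>90)&(q[...,2]-q[...,0]>50);m[:125]=0;m[300:]=0;m[175:,240:400]=0;m[:,:180]=0;m[:,455:]=0
Q=P[m]; L=(Q-p0)@M
A=np.c_[L[:,:2],np.ones(len(L))];
for _ in range(3):
    k=np.linalg.lstsq(A,L[:,2],rcond=None)[0]; r=np.abs(L[:,2]-A@k);g=r<.004;A=A[g];L=L[g]
print('frame top plane z in tool (slope x,y,off)',k,g.sum())
e=onplane(z,[[190,131],[447,131]],p0[2]-k[2]);print(e,((e-p0)@M))
print('extr corner',onplane(z,[[478,142]],.034), P[150:400:50,466])
m2=(np.abs(P[...,2]-.034)<.006);m2[:,:455]=0;W=P[m2];print(len(W),W.min(0),W.max(0),np.median(W,0))
```

```text
frame top plane z in tool (slope x,y,off) [ 0.00047124 -0.00109267  0.01348606] 15010
[[0.37247489 0.09598078 0.15528008]
 [0.37248481 0.19370569 0.15528008]] [[ 0.06594752 -0.04750156  0.01408774]
 [ 0.06597021  0.05022278  0.01375268]]
extr corner [[0.38063387 0.25239803 0.034     ]] [[0.38595873 0.24542185 0.03247849]
 [0.42028128 0.24850977 0.03301253]
 [0.45692851 0.25194031 0.03300659]
 [0.40374476 0.17357524 0.24115279]
 [0.37129196 0.14475635 0.31434922]]
2406 [0.3786902  0.23714754 0.02804775] [0.48999621 0.25485514 0.03572813] [0.4250191  0.24814476 0.03314039]
```

Request:
{"api": "step_arm", "payload": {"motion": [{"dx":-0.05,"dy":0.25,"dz":0,"wx":0,"wy":0.03,"wz":0,"claw":0},{"dx":-0.13,"dy":0.49,"dz":0.2,"wx":0,"wy":0.06,"wz":0,"claw":0},{"dx":-0.13,"dy":0.49,"dz":0.48,"wx":0,"wy":0.098,"wz":0,"claw":0},{"dx":-0.13,"dy":0.49,"dz":0.48,"wx":0,"wy":0.098,"wz":0,"claw":0},{"dx":-0.13,"dy":0.49,"dz":0.48,"wx":0,"wy":0.098,"wz":0,"claw":0},{"dx":-0.13,"dy":0.49,"dz":0.48,"wx":0,"wy":0.098,"wz":0,"claw":0}]}}

```text
clock: 6.95
tool_pos: [0.4489, 0.1839, 0.1327]
eef_rot: [-0.001, 0.988, -0.001, -0.154]
contact_force: [-0.9, 0.7, -1.3]
opening: 0.154
finger_force: 50.0
```

```bash
cat > goto.py <<'E'
import sys
from h import *
# args: X Z theta (mm, mm, deg) of cassette relative to seat
s=get_state();p=s['tool_pos'];M=R.from_quat(s['eef_rot']).as_matrix()
th=np.degrees(np.arctan2(M[2,0],-M[0,0]));h=np.array([.0195*np.sin(np.radians(th)),.0013,.0195*np.cos(np.radians(th))])
c=p-h*[1,-1,1]-[.463,.1845,.02];print('t',s['clock'],'cassette X,Y,Z mm',(c*1000).round(1),'tilt',th.round(2),'M',M.round(3).tolist(),'F',s['contact_force'].round(1))
for k in range(1,len(sys.argv),3):
    X,Z,t=map(float,sys.argv[k:k+3]);a=np.radians(t)
    g=np.array([.463+X/1e3+.0195*np.sin(a),.1845-.0013,.02+Z/1e3+.0195*np.cos(a)])
    Rt=R.from_matrix(np.array([[-1,0,0],[0,1,0],[0,0,-1.]]))*R.from_euler('y',a)
    print(X,Z,t,'d',((g-p)@M/.08).round(3),'w',((R.from_matrix(M).inv()*Rt).as_rotvec()/np.pi).round(3))
E
python3 goto.py -20 22.4 18 5 22.4 18
```

```text
t 6.95 cassette X,Y,Z mm [-20.1   0.7  94.1] tilt 17.76 M [[-0.952, -0.001, -0.305], [-0.001, 1.0, -0.001], [0.305, -0.001, -0.952]] F [-0.9  0.7 -1.3]
-20.0 22.4 18.0 d [-0.275 -0.008  0.854] w [-0.     0.001  0.   ]
5.0 22.4 18.0 d [-0.573 -0.008  0.758] w [-0.     0.001  0.   ]
```

Request:
{"api": "step_arm", "payload": {"motion": [{"dx":-0.1,"dy":0,"dz":0.3,"wx":0,"wy":0,"wz":0,"claw":0},{"dx":-0.19,"dy":0,"dz":0.6,"wx":0,"wy":0,"wz":0,"claw":0},{"dx":-0.24,"dy":0,"dz":0.75,"wx":0,"wy":0,"wz":0,"claw":0},{"dx":-0.27,"dy":0,"dz":0.84,"wx":0,"wy":0,"wz":0,"claw":0},{"dx":-0.27,"dy":0,"dz":0.84,"wx":0,"wy":0,"wz":0,"claw":0},{"dx":-0.27,"dy":0,"dz":0.84,"wx":0,"wy":0,"wz":0,"claw":0}]}}

```text
clock: 7.55
tool_pos: [0.4498, 0.1849, 0.0619]
eef_rot: [-0.001, 0.988, -0.0, -0.155]
contact_force: [0.9, -0.2, -1.5]
opening: 0.154
finger_force: 50.0
```

```bash
python3 goto.py -20 23 18 5 23 18
python3 - <<'E'
from h import *
p,d,c=snap('scene','s2.png')
E=np.array(c['extrinsics']);f=240/np.tan(np.radians(c['vfov'])/2)
w=E[:3,:3].T@(np.array([.48,.184,.05])-E[:3,3]);u=int(f*w[0]/w[2]+c['cx']);v=int(f*w[1]/w[2]+c['cy']);print(u,v)
x0=max(0,min(440,u-100));y0=max(0,min(330,v-75));print(x0,y0)
cv2.imwrite('pics/s2c.png',cv2.resize(p[y0:y0+150,x0:x0+200,::-1],None,fx=4,fy=4,interpolation=cv2.INTER_CUBIC))
E
```

```text
t 7.55 cassette X,Y,Z mm [-19.2   1.7  23.4] tilt 17.8 M [[-0.952, -0.001, -0.306], [-0.001, 1.0, -0.0], [0.306, 0.0, -0.952]] F [ 0.9 -0.2 -1.5]
-20.0 23.0 18.0 d [ 0.007 -0.022  0.008] w [-0.     0.001  0.   ]
5.0 23.0 18.0 d [-0.29  -0.022 -0.088] w [-0.     0.001  0.   ]
257 180
157 105
```

View pics/s2c.png

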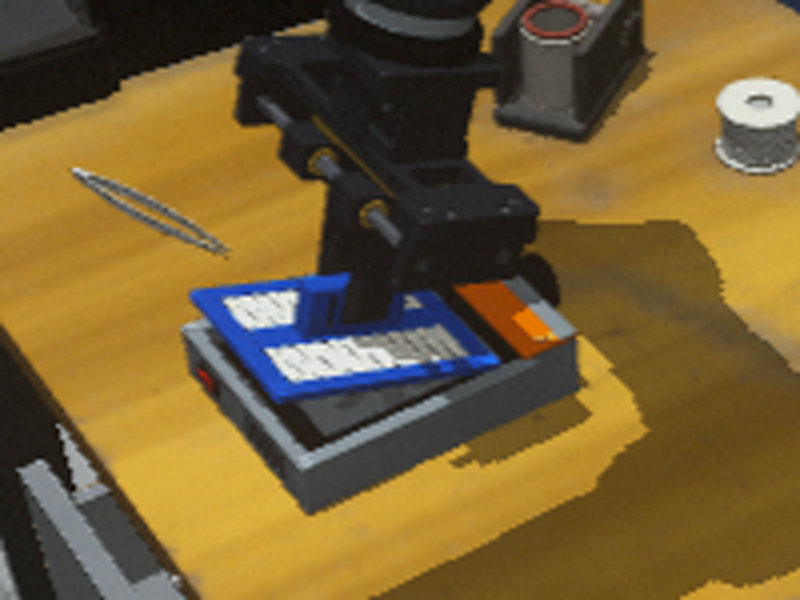

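The cassette is tilted inside the recess. Its nose, at about (495,360) in the crop, is low and just short of the lip edge at (500,350). I'll slide it under.

Request:
{"api": "step_arm", "payload": {"motion": [{"dx":-0.06,"dy":-0.02,"dz":-0.02,"wx":0,"wy":0,"wz":0,"claw":0},{"dx":-0.12,"dy":-0.02,"dz":-0.035,"wx":0,"wy":0,"wz":0,"claw":0},{"dx":-0.18,"dy":-0.02,"dz":-0.055,"wx":0,"wy":0,"wz":0,"claw":0},{"dx":-0.24,"dy":-0.02,"dz":-0.075,"wx":0,"wy":0,"wz":0,"claw":0},{"dx":-0.29,"dy":-0.02,"dz":-0.088,"wx":0,"wy":0,"wz":0,"claw":0},{"dx":-0.29,"dy":-0.02,"dz":-0.088,"wx":0,"wy":0,"wz":0,"claw":0},{"dx":-0.29,"dy":-0.02,"dz":-0.088,"wx":0,"wy":0,"wz":0,"claw":0}]}}

```text
clock: 8.3
tool_pos: [0.4735, 0.183, 0.0604]
eef_rot: [-0.0, 0.988, -0.0, -0.156]
contact_force: [0.0, 0.4, -1.7]
opening: 0.156
finger_force: 50.0
```

```bash
python3 goto.py 5 22.4 18 3.4 15 11 2 8 5 1.5 1 0
python3 - <<'E'
from h import *
p,d,c=snap('scene')
cv2.imwrite('pics/s3c.png',cv2.resize(p[105:255,157:357,::-1],None,fx=4,fy=4,interpolation=cv2.INTER_CUBIC))
E
```

```text
t 8.3 cassette X,Y,Z mm [ 4.5 -0.2 21.8] tilt 17.91 M [[-0.952, -0.001, -0.307], [-0.001, 1.0, -0.001], [0.307, -0.001, -0.952]] F [ 0.   0.4 -1.7]
5.0 22.4 18.0 d [-0.005  0.002 -0.009] w [-0.     0.001  0.   ]
3.4 15.0 11.0 d [0.016 0.003 0.087] w [-0.    -0.038  0.   ]
2.0 8.0 5.0 d [0.031 0.003 0.18 ] w [-0.    -0.072  0.   ]
1.5 1.0 0.0 d [0.03  0.003 0.271] w [-0.    -0.099  0.   ]
```

View pics/s3c.png

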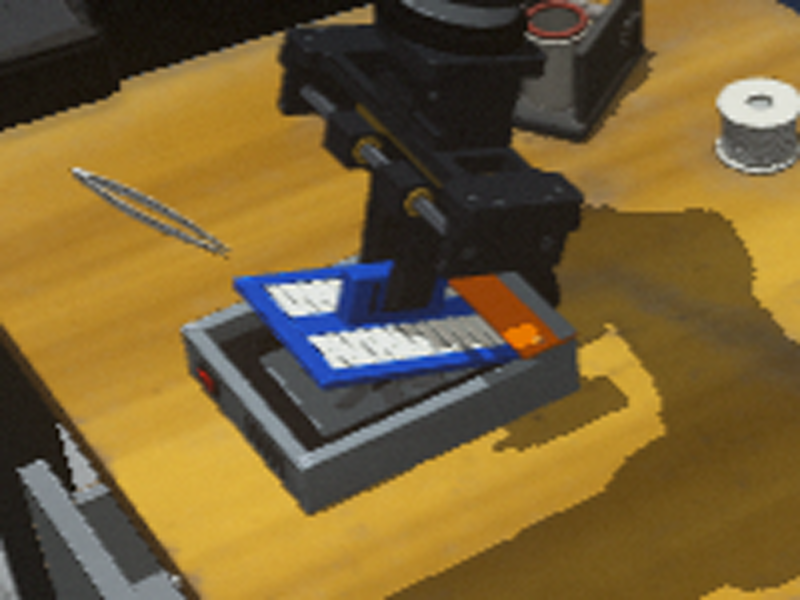

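The nose is under the orange lip, overlapping at about (510,345), with no contact force. I'll rotate it down.

Request:
{"api": "step_arm", "payload": {"motion": [{"dx":0.008,"dy":0,"dz":0.045,"wx":0,"wy":-0.019,"wz":0,"claw":0},{"dx":0.016,"dy":0,"dz":0.087,"wx":0,"wy":-0.038,"wz":0,"claw":0},{"dx":0.024,"dy":0,"dz":0.135,"wx":0,"wy":-0.055,"wz":0,"claw":0},{"dx":0.031,"dy":0,"dz":0.18,"wx":0,"wy":-0.072,"wz":0,"claw":0},{"dx":0.031,"dy":0,"dz":0.18,"wx":0,"wy":-0.072,"wz":0,"claw":0},{"dx":0.031,"dy":0,"dz":0.18,"wx":0,"wy":-0.072,"wz":0,"claw":0}]}}

```text
clock: 8.95
tool_pos: [0.4668, 0.1831, 0.0478]
eef_rot: [-0.001, 0.999, -0.001, -0.043]
contact_force: [0.4, -0.1, -0.8]
opening: 0.153
finger_force: 50.0
```

```bash
python3 goto.py 1.5 3 2  1 0.5 0 1 -1 0
```

```text
t 8.95 cassette X,Y,Z mm [ 2.1 -0.1  8.3] tilt 4.96 M [[-0.996, -0.002, -0.087], [-0.002, 1.0, -0.001], [0.087, -0.001, -0.996]] F [ 0.4 -0.1 -0.8]
1.5 3.0 2.0 d [0.015 0.002 0.068] w [-0.    -0.016  0.001]
1.0 0.5 0.0 d [0.027 0.002 0.1  ] w [-0.    -0.028  0.001]
1.0 -1.0 0.0 d [0.025 0.002 0.119] w [-0.    -0.028  0.001]
```

Request:
{"api": "step_arm", "payload": {"motion": [{"dx":0.008,"dy":0,"dz":0.035,"wx":0,"wy":-0.008,"wz":0,"claw":0},{"dx":0.015,"dy":0,"dz":0.068,"wx":0,"wy":-0.016,"wz":0,"claw":0},{"dx":0.02,"dy":0,"dz":0.085,"wx":0,"wy":-0.022,"wz":0,"claw":0},{"dx":0.027,"dy":0,"dz":0.1,"wx":0,"wy":-0.028,"wz":0,"claw":0},{"dx":0.027,"dy":0,"dz":0.1,"wx":0,"wy":-0.028,"wz":0,"claw":0},{"dx":0.027,"dy":0,"dz":0.1,"wx":0,"wy":-0.028,"wz":0,"claw":0}]}}

```text
clock: 9.55
tool_pos: [0.4647, 0.183, 0.0397]
eef_rot: [-0.0, 1.0, -0.0, 0.001]
contact_force: [0.5, -0.4, -1.0]
opening: 0.155
finger_force: 50.0
```

```bash
python3 goto.py 1 -1 0
```

```text
t 9.55 cassette X,Y,Z mm [ 1.8 -0.2  0.2] tilt -0.12 M [[-1.0, -0.0, 0.002], [-0.0, 1.0, -0.0], [-0.002, -0.0, -1.0]] F [ 0.5 -0.4 -1. ]
1.0 -1.0 0.0 d [0.009 0.002 0.014] w [-0.     0.001  0.   ]
```

Request:
{"api": "step_arm", "payload": {"motion": [{"dx":0,"dy":0,"dz":0.012,"wx":0,"wy":0,"wz":0,"claw":0},{"dx":0,"dy":0,"dz":0.02,"wx":0,"wy":0,"wz":0,"claw":0},{"dx":0,"dy":0,"dz":0.02,"wx":0,"wy":0,"wz":0,"claw":0}]}}

```text
clock: 9.85
tool_pos: [0.4649, 0.183, 0.0384]
eef_rot: [-0.0, 1.0, -0.0, 0.002]
contact_force: [1.4, 0.1, 3.2]
opening: 0.153
finger_force: 50.0
```

```bash
python3 goto.py 1 -1 0
```

```text
t 9.85 cassette X,Y,Z mm [ 1.9 -0.2 -1.1] tilt -0.18 M [[-1.0, -0.0, 0.003], [-0.0, 1.0, -0.0], [-0.003, -0.0, -1.0]] F [1.4 0.1 3.2]
1.0 -1.0 0.0 d [ 0.011  0.003 -0.001] w [-0.     0.001  0.   ]
```

Contact with the seat shows as about 3 N upward. I'll open the fingers only to 40 mm, which clears the side walls, and rise straight up.

Request:
{"api": "step_arm", "payload": {"motion": [{"dx":0,"dy":0,"dz":0,"wx":0,"wy":0,"wz":0,"claw":40},{"dx":0,"dy":0,"dz":0,"wx":0,"wy":0,"wz":0,"claw":40},{"dx":0,"dy":0,"dz":0,"wx":0,"wy":0,"wz":0,"claw":40},{"dx":0,"dy":0,"dz":0,"wx":0,"wy":0,"wz":0,"claw":40},{"dx":0,"dy":0,"dz":-0.2,"wx":0,"wy":0,"wz":0,"claw":40},{"dx":0,"dy":0,"dz":-0.5,"wx":0,"wy":0,"wz":0,"claw":40},{"dx":0,"dy":0,"dz":-1,"wx":0,"wy":0,"wz":0,"claw":40},{"dx":0,"dy":0,"dz":-1,"wx":0,"wy":0,"wz":0,"claw":40}]}}

```text
clock: 10.65
tool_pos: [0.4656, 0.1845, 0.1216]
eef_rot: [-0.0, 1.0, 0.002, 0.004]
contact_force: [0.3, 1.0, -0.3]
opening: 0.458
finger_force: 0.0
```

Request:
{"api": "step_arm", "payload": {"motion": [{"dx":0,"dy":-0.5,"dz":-0.5,"wx":0,"wy":0,"wz":0,"claw":40},{"dx":0,"dy":-1,"dz":-1,"wx":0,"wy":0,"wz":0,"claw":40},{"dx":0,"dy":-1,"dz":-1,"wx":0,"wy":0,"wz":0,"claw":40},{"dx":0,"dy":-1,"dz":-1,"wx":0,"wy":0,"wz":0,"claw":40},{"dx":0,"dy":-1,"dz":-1,"wx":0,"wy":0,"wz":0,"claw":40}]}}

```text
clock: 11.15
tool_pos: [0.4636, 0.1034, 0.1976]
eef_rot: [-0.0, 1.0, -0.0, 0.001]
contact_force: [0.0, 0.7, -0.5]
opening: 0.454
finger_force: 0.0
```

Run:
```python
from h import *
p,d,c=snap('scene')
cv2.imwrite('pics/s4c.png',cv2.resize(p[105:255,157:357,::-1],None,fx=4,fy=4,interpolation=cv2.INTER_CUBIC))
P=cloud(c,d);q=p.astype(int);m=(q[...,2]>80)&(q[...,2]-q[...,0]>50)&(np.abs(P[...,0]-.46)<.09)&(np.abs(P[...,1]-.184)<.07)&(P[...,2]<.045)&(P[...,2]>.01)&(np.abs(P[...,1]-.184)>.012)
L=P[m];A=np.c_[L[:,:2]-[.463,.184],np.ones(len(L))];print(m.sum(),np.linalg.lstsq(A,L[:,2],rcond=None)[0],L.min(0),L.max(0))
```

```text
435 [-0.00072515 -0.01446065  0.02627823] [0.39945078 0.12548296 0.01734683] [0.52290734 0.24350308 0.03696311]
```

View pics/s4c.png

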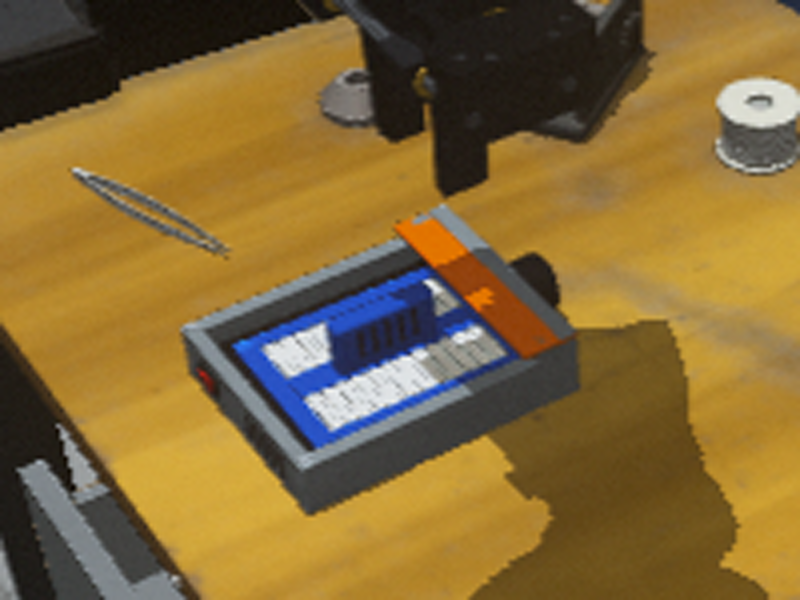

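The cassette lies flat in the recess, with its top at z of about 26 mm and its far edge under the lip at about (470,290). The gripper is clear, so I'm handing the job in.

```bash
python3 -c "
from plant import workorder
print(workorder.finish_job())"
```

```text
the job is handed in; nothing more can be done
None
```

The clean cassette is hooked under the orange lip and lies flat on its seat, released, with the gripper clear. The used cassette was not touched, and the job was handed in at about 11 s on the robot's clock, with no verdict returned.

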